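# Right the fallen coil and show the tray to the inspection camera

### The job

One coil has fallen over in the carrier tray: stand it back upright, pins up, in the lane beside the other coils and let go of it without knocking them over. Then lift the tray by its bar handle and carry it level, so that the coils stay standing and no steel ball rolls out of its shallow nest, and hold it up to the inspection camera: coil row squarely facing the lens, about 10 cm in front of the glass, centred and at lens height. Finish while holding the tray there, level and still; leave the camera, solder spool, flux bottle and tip cleaner alone.

Things in the scene. Friction and masses are not known exactly. Their poses are not given: they have to be found in the camera images.
- tray: Loose dark brown carrier tray, about 0.65 kg loaded. Plate 190 (x) x 198 (y) x 6 mm, origin at the centre of its underside, z up. Bar handle along x over its middle. Lane for three coils along x on the +y side. On the -y side a strip (x -88 to 88, y -81 to -47, top 14 mm above the underside) with three shallow ball nests.
- tray_handle (a point): Middle of the tray's black bar handle, 67 mm above the tray's underside over the tray's centre. The bar is 104 mm long (tray x), 12 mm thick (tray y), 18 mm high (58 to 76 mm above the underside), on two 10 mm steel posts at x = +-42 mm. Axes as the tray's.
- tray_row (a point): Middle of the coil row: lane centre line (tray x 0, y +60 mm), 24 mm above the tray's underside = half the height of standing coils; axes as the tray's. Lane y 43 to 77, x -91 to 91, floor 6 mm above the underside. Back wall (y 39 to 43) 12 mm high; front (y 77 to 81) and ends only a 2.5 mm lip; flat plate beyond, to y 99.
- coil_a: The fallen coil, 60 g, 36 mm long: square red flanges 28 x 28 x 5 mm at both ends, copper winding 22 mm thick between, two 4 mm brass pins on top. Origin: centre of its foot; z along its axis to the pins. It lies across one of the 3 places of the row (62 mm apart), axis level 20 mm above the tray's underside, foot in mid lane, pins towards tray +y; 24 mm or more free to each neighbour.
- coil_b: A coil like coil_a, standing in the lane, pins up. Origin at the centre of its underside, z up.
- coil_c: A coil like coil_a, standing in the lane, pins up. Origin at the centre of its underside, z up.
- ball0_center (a point): Centre of loose steel valve ball 0, 14 mm diameter, 11 g, free to roll in nest 0 of the tray's strip
- nest0_c (a point): Where the ball's centre rests in the middle of ball nest 0 (tray x = -58, y = -64 mm, 18.5 mm above the tray's underside). The nest is a flat-floored round pocket, 23 mm in diameter and only 2.5 mm deep
- ball1_center (a point): Centre of loose steel valve ball 1, 14 mm diameter, 11 g, free to roll in nest 1 of the tray's strip
- nest1_c (a point): Where the ball's centre rests in the middle of ball nest 1 (tray x = 0, y = -64 mm, 18.5 mm above the tray's underside). The nest is a flat-floored round pocket, 23 mm in diameter and only 2.5 mm deep
- ball2_center (a point): Centre of loose steel valve ball 2, 14 mm diameter, 11 g, free to roll in nest 2 of the tray's strip
- nest2_c (a point): Where the ball's centre rests in the middle of ball nest 2 (tray x = 58, y = -64 mm, 18.5 mm above the tray's underside). The nest is a flat-floored round pocket, 23 mm in diameter and only 2.5 mm deep
- lens (a point): Centre of the front glass of the inspection camera (blue body, black lens in a white ring light of 72 mm diameter). Its -x axis is the level line of sight, z up. The height differs from run to run (about 0.14 to 0.2 m).
- camera_stand: Fixed grey base plate of the camera stand, 120 x 100 x 12 mm, with a post 18 mm thick and 302 mm high at x = +45 mm carrying the camera head (lens, 44 mm blue body, clamp; from 62 mm in front of the origin to 62 mm behind it). Origin on the bench, the camera looks along its -x. At yaw 90 degrees it looks to the world's -y.
- spool: Bystander: solder spool standing on its flange, 60 mm diameter, 52 mm high, origin at the centre of its underside
- flux: Bystander: amber flux bottle with white cap, 44 mm diameter, 100 mm high, origin at the centre of its underside
- tip_cleaner: Bystander: round black tip-cleaner pot with brass wool, 80 mm diameter at the foot, 54 mm high, origin at the centre of its underside
Things that resemble listed ones, but are neither listed nor needed, are in the scene too. What is shaped like the coil_b but blue, purple or turquoise is not meant.

How it is judged:
On the way, in this order (a step that is already met when the one before it is completed fails the run):
1. the fallen coil stands upright in the lane of the tray and has been let go, the tray still on the bench (angle between coil_a's own z axis and vertical below 0.13 rad and y of coil_a in the frame of tray between 0.048 and 0.072 m and x of coil_a in the frame of tray between -0.09 and 0.09 m and z of coil_a in the frame of tray between 0.002 and 0.0105 m and contact force between the fingers and coil_a below 0.05 N and height (world z) of tray below 0.03 m), for 0.3 s.
2. the tray is lifted off the bench by its handle with all three coils standing in the lane and each ball in its nest (distance between the grasp point and tray_handle below 0.06 m and height (world z) of tray above 0.05 m and contact force between the fingers and tray above 0.8 N and angle between each of coil_a, coil_b, coil_c's own z axis and vertical below 0.13 rad and y of coil_a in the frame of tray between 0.048 and 0.072 m and x of coil_a in the frame of tray between -0.09 and 0.09 m and z of coil_a in the frame of tray between 0.002 and 0.0105 m and y of coil_b in the frame of tray between 0.048 and 0.072 m and x of coil_b in the frame of tray between -0.09 and 0.09 m and z of coil_b in the frame of tray between 0.002 and 0.0105 m and y of coil_c in the frame of tray between 0.048 and 0.072 m and x of coil_c in the frame of tray between -0.09 and 0.09 m and z of coil_c in the frame of tray between 0.002 and 0.0105 m and distance between ball0_center and nest0_c below 0.012 m and distance between ball1_center and nest1_c below 0.012 m and distance between ball2_center and nest2_c below 0.012 m), for 0.2 s.
At the end, for the whole second after the job is handed in: Tray held by its handle in the fingers only, over 70 mm up, level within 0.1 rad, still; row middle 65-135 mm before the lens, within 25 mm sideways and 22 mm in height, row side facing it square within 0.2 rad; three coils standing in the lane within 0.13 rad; balls within 12 mm of nest middles (distance between the grasp point and tray_handle below 0.06 m and contact force between the fingers and tray above 0.8 N and height (world z) of tray above 0.07 m and angle between tray's own z axis and vertical below 0.1 rad and linear speed of tray below 0.02 m/s and angular speed of tray below 0.12 rad/s and x of tray_row in the frame of lens between -0.135 and -0.065 m and y of tray_row in the frame of lens between -0.025 and 0.025 m and z of tray_row in the frame of lens between -0.022 and 0.022 m and angle between the y axis of tray and the x axis of lens, either way round below 0.2 rad and x of tray_handle in the frame of lens below -0.105 m and contact force between tray and spool below 0.1 N and contact force between tray and flux below 0.1 N and contact force between tray and tip_cleaner below 0.1 N and contact force between tray and camera_stand below 0.1 N and angle between each of coil_a, coil_b, coil_c's own z axis and vertical below 0.13 rad and y of coil_a in the frame of tray between 0.048 and 0.072 m and x of coil_a in the frame of tray between -0.09 and 0.09 m and z of coil_a in the frame of tray between 0.002 and 0.0105 m and y of coil_b in the frame of tray between 0.048 and 0.072 m and x of coil_b in the frame of tray between -0.09 and 0.09 m and z of coil_b in the frame of tray between 0.002 and 0.0105 m and y of coil_c in the frame of tray between 0.048 and 0.072 m and x of coil_c in the frame of tray between -0.09 and 0.09 m and z of coil_c in the frame of tray between 0.002 and 0.0105 m and distance between ball0_center and nest0_c below 0.012 m and distance between ball1_center and nest1_c below 0.012 m and distance between ball2_center and nest2_c below 0.012 m); the arm keeps its last pose, push and grip.
It fails at once if the spool, flux bottle or tip cleaner is pushed away or knocked over (distance of any of spool, flux, tip_cleaner from where it was at the start of the episode above 0.025 m or angle between any of spool, flux, tip_cleaner's own z axis and vertical above 0.4 rad).
It fails at once if a standing coil is knocked over or falls off the tray (angle between any of coil_b, coil_c's own z axis and vertical above 0.7 rad).
It fails at once if a ball rolls out of its nest (distance between ball0_center and nest0_c above 0.015 m or distance between ball1_center and nest1_c above 0.015 m or distance between ball2_center and nest2_c above 0.015 m).
It fails at once if the tray is tipped by more than 20 degrees (angle between tray's own z axis and vertical above 0.35 rad).
It fails at once if the camera or its stand is bumped (contact force between camera_stand and the arm above 2 N or contact force between camera_stand and the fingers above 2 N or contact force between camera_stand and tray above 2 N).
It also fails if it takes over 64 s, if anything falls off the work surface, if the arm or the gripper's body presses on something with over 40 N, if the wrist force passes 120 N, or if a joint passes its speed limit or range.

### The arm

A 6-joint arm with a two-finger parallel gripper is mounted at the origin on the work surface. World frame = base frame: x ahead of the robot, y to its left, z up, the work surface at z = 0. Lengths are in m, angles in rad, forces in N, time in s.
With the tool pointing down it reaches from about 0.3 to 0.775 m from the base axis. Payload 14.6 kg.
Tool frame: the origin (TCP) lies on the front face of the gripper's body, between the roots of the fingers; the fingertips stand 97 mm ahead of it and the grasp point (between the pads) lies 78 mm ahead of it (bot.finger_overhang is the distance from the TCP to the fingertips, in m); z points along the fingers, y is the direction in which the jaws open and shut (so a half turn about z gives the same grasp; the last joint's range is limited). The gripper opens to 94 mm and grips with 3 to 60 N. Pads are 16 mm wide; open, the fingers measure 119 mm over their backs; the gripper's body (75 mm by 177 mm) begins 78 mm behind the grasp point.
Start: joints at [-1.285, 0.3, 1.521, -0, 1.321, -0.067], TCP at [0.19, -0.516, 0.303] pointing down, gripper open.
Joint ranges: [-3.03, 3.03], [-0.79, 2.21], [0.23, 2.52], [-1.04, 4.18], [0, 3.07], [-2.55, 2.55]. Speed limits (rad/s): [2.22, 2.22, 2.57, 3.14, 3.14, 3.14].

### API

Orientations are given as a unit quaternion [w, x, y, z].
In Python, from workcell import bot, grab_frame, camera_info, ticket gives the robot as it stands.
- The arm moves only by the shell command python3 -m jog 'ROWS' [FORCE]. ROWS is JSON, a list of rows, each a list of 7 numbers: the shift along the world's x, y, z in units of 3 cm (1.0 is 3 cm), then the turn, a rotation vector about the world's x, y, z in units of 180 degrees (1.0 is 180 degrees), then the finger opening in mm, from 0 to 94. A call has 1 to 20 rows; each row shifts and turns the commanded pose from where the row before left it; what a row does not reach is not made up. A row lasts 1/12 s, in which the tool goes at most 41.7 mm and 7.16 degrees, less where a joint would pass 70% of its speed; a pose out of reach is approached as far as the arm can. A call with a number of a shift or a turn outside -1 to 1 is refused whole. A call with a gripper value outside its range is refused whole. The fingers move at their own pace and stop on an object; FORCE is the grip in N (left out, the last holds). Time passes only in rows, so rows that do not move let the fingers close. It gives the time, the measured TCP pose, the force and the opening at its end, in the units of the state.
- bot.get_obs(): the state, without advancing time (a new reading comes with each control period).
- grab_frame(name): name is "side" or "top"; returns the picture (400x640x3 uint8, red, green, blue); there is no depth.
- camera_info(name): a dict with "fx", "fy", "cx", "cy" (pixels), "R" (3x3) and "t" (3): a world point X has camera coordinates R X + t. Camera axes: x right, y down, z forward; pixel columns grow to the right and rows downward; lengths in m; the calibration is good to about 2 mm. A picture is of the moment at which its call begins. camera_info takes no time and is no camera call.
- ticket.close_job(): hands the job in, once; it reports no verdict.
The state is a dict: "time": time; "q": joint angles; "joint_vel": joint speeds; "tau": joint torques, N m; "eef_pos": TCP position; "tool_rot": TCP orientation; "force": force on the tool from outside, world axes, zero at the start; "wrist_torque": the same for the moment, N m; "opening": finger opening in m.
Only numpy, scipy, OpenCV 4.12 (cv2) and the standard library are available. Lean on these libraries where they do the work, as an engineer would, in place of code of your own. Each camera call takes 0.05 s, during which the arm holds its last target. There are 200 camera calls.

## Working session

There is one attempt and no reset: what is moved stays moved. The work goes in short steps, Python scripts to look and compute and a shell command to move; the robot and the scene stay as the last step left them, time stands still between calls to the robot, and variables do not carry over. Pictures are saved under pics/ and viewed, about 8 in all and at most 12, crops included, and the job is handed in when it is done.

```bash
mkdir -p pics; ls; python3 - <<'E'
from workcell import bot,grab_frame,camera_info
import cv2,numpy as np
for n in("top","side"):
    im=grab_frame(n); cv2.imwrite(f"pics/{n}0.png",im[:,:,::-1]); c=camera_info(n); print(n,{k:np.round(v,4).tolist() for k,v in c.items()})
o=bot.get_obs();print({k:np.round(v,3).tolist() for k,v in o.items()})
E
```

```text
pics
top {'fx': 406.8047, 'fy': 406.8047, 'cx': 317.1796, 'cy': 189.5247, 'R': [[-0.0204, -0.9995, -0.0259], [-0.9881, 0.0241, -0.1519], [0.1524, 0.0225, -0.9881]], 't': [0.0921, 0.604, 1.1338]}
side {'fx': 388.8571, 'fy': 388.8571, 'cx': 320.7698, 'cy': 202.2482, 'R': [[0.9995, -0.0258, 0.0157], [-0.0069, -0.7006, -0.7135], [0.0294, 0.7131, -0.7004]], 't': [-0.607, 0.1335, 0.8484]}
{'time': 0.1, 'q': [-1.285, 0.3, 1.522, 0.0, 1.321, -0.067], 'joint_vel': [0.002, -0.001, -0.002, -0.001, 0.001, 0.001], 'tau': [0.0, -53.265, -35.329, 0.071, 0.024, -0.0], 'eef_pos': [0.19, -0.516, 0.302], 'tool_rot': [-0.0, 0.984, 0.175, -0.0], 'force': [0.804, 0.286, -0.394], 'wrist_torque': [-0.04, 0.051, 0.034], 'opening': 0.094}
```

View pics/top0.png

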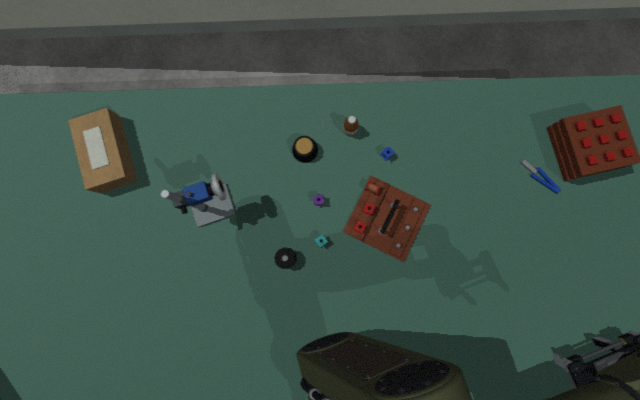

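View pics/side0.png

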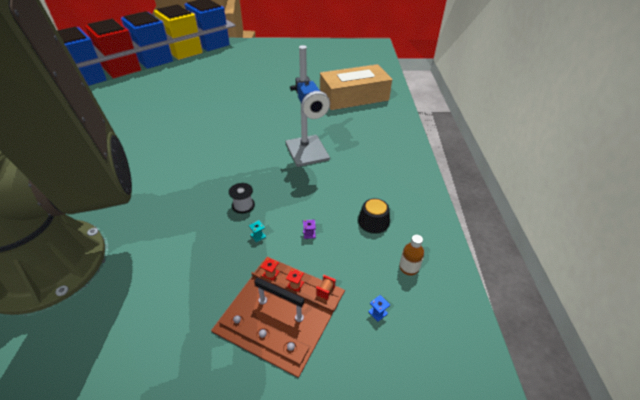

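The top view shows the tray at about (388,218), with standing red coils at (369,208) and (361,227) and the fallen one at (374,187). The camera stand is at (212,205) with its lens near (216,185). Spool, tip cleaner and flux are at (286,258), (305,149) and (351,125). The blue, purple and turquoise coils at (388,153), (319,200) and (321,241) are decoys, and so is the red-studded box at top right. I'll enlarge the tray next.

```bash
cat > h.py <<'E'
import numpy as np,cv2
from workcell import bot,grab_frame,camera_info
def cam(n):
    c=camera_info(n);return c,np.array(c["R"]),np.array(c["t"])
def ray(n,p):
    c,R,t=cam(n);d=R.T@np.array([(p[0]-c["cx"])/c["fx"],(p[1]-c["cy"])/c["fy"],1]);return -R.T@t,d
def onz(n,p,z):
    o,d=ray(n,p);return o+d*(z-o[2])/d[2]
def two(p,s):
    A=[];b=[]
    for n,q in(("top",p),("side",s)):
        o,d=ray(n,q);d/=np.linalg.norm(d);P=np.eye(3)-np.outer(d,d);A.append(P);b.append(P@o)
    x=np.linalg.lstsq(np.vstack(A),np.hstack(b),rcond=None)[0]
    return x,[np.linalg.norm(A[i]@x-b[i]) for i in(0,1)]
def proj(n,X):
    c,R,t=cam(n);v=R@np.array(X)+t;return np.array([c["fx"]*v[0]/v[2]+c["cx"],c["fy"]*v[1]/v[2]+c["cy"]])
E
python3 - <<'E'
from h import *
T=cv2.imread("pics/top0.png");S=cv2.imread("pics/side0.png")
a=cv2.resize(T[165:275,330:440],(400,400),interpolation=cv2.INTER_CUBIC)
b=cv2.resize(S[240:390,200:350],(400,400),interpolation=cv2.INTER_CUBIC)
cv2.imwrite("pics/crop1.png",np.hstack([a,b]))
for n,im,(x0,x1,y0,y1) in(("top",T,(330,440,165,275)),("side",S,(200,350,240,390))):
    sub=im[y0:y1,x0:x1];h=cv2.cvtColor(sub,cv2.COLOR_BGR2HSV)
    m=(((h[...,0]<18)|(h[...,0]>172))&(h[...,1]>90)).astype(np.uint8)
    m=cv2.morphologyEx(m,cv2.MORPH_CLOSE,np.ones((9,9)))
    c=max(cv2.findContours(m,0,2)[0],key=cv2.contourArea)
    print(n,np.round(cv2.approxPolyDP(cv2.convexHull(c),4,True)[:,0]+[x0,y0],1).tolist())
    r=(((h[...,0]<6)|(h[...,0]>174))&(h[...,1]>200)&(h[...,2]>150)).astype(np.uint8)
    k,l,s,ce=cv2.connectedComponentsWithStats(r)
    print([(s[i,4],np.round(ce[i]+[x0,y0],1).tolist()) for i in range(1,k) if s[i,4]>5])
E
```

```text
top [[371, 176], [430, 205], [403, 261], [343, 231]]
[]
side [[266, 257], [331, 277], [344, 290], [298, 376], [212, 331]]
[(np.int32(123), [269.1, 265.0]), (np.int32(13), [276.6, 272.5]), (np.int32(120), [294.2, 276.2]), (np.int32(13), [328.4, 278.0]), (np.int32(21), [321.5, 289.3])]
```

View pics/crop1.png

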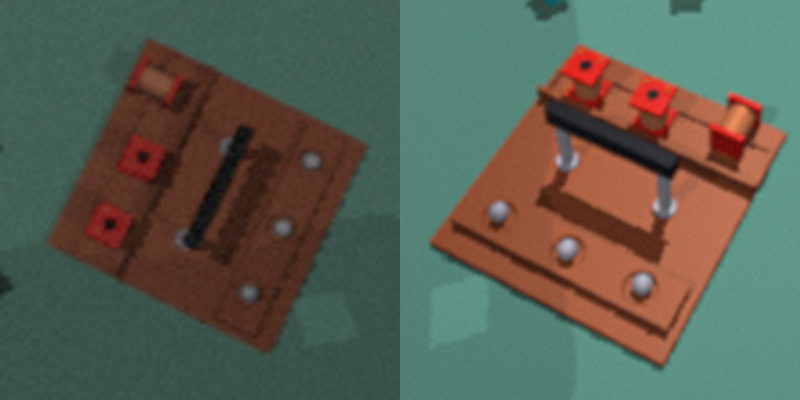

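```bash
cat >> h.py <<'E'
def fit(L,W):
    L=np.array(L);W=np.array(W)[:,:2];l=L-L.mean(0);w=W-W.mean(0)
    a=np.arctan2((l[:,0]*w[:,1]-l[:,1]*w[:,0]).sum(),(l*w).sum());R=np.array([[np.cos(a),-np.sin(a)],[np.sin(a),np.cos(a)]])
    t=W.mean(0)-R@L.mean(0);return a,t,np.linalg.norm(L@R.T+t-W,axis=1)
E
python3 - <<'E'
from h import *
f=lambda u,v:(330+u*110/400,165+v*110/400)
g=lambda u,v:(200+(u-400)*150/400,240+v*150/400)
# local xy, z, pixel
top=[((.095,.099),.006,f(150,40)),((.095,-.099),.006,f(368,147)),((-.095,-.099),.006,f(270,352)),((-.095,.099),.006,f(48,242)),
 ((.058,-.064),.0185,f(311,161)),((0,-.064),.0185,f(283,228)),((-.058,-.064),.0185,f(249,293)),((.05,0),.076,f(246,133)),((-.05,0),.076,f(191,245))]
side=[((.095,.099),.006,g(787,134)),((.095,-.099),.006,g(662,366)),((-.095,-.099),.006,g(431,243)),
 ((.058,-.064),.0185,g(642,284)),((0,-.064),.0185,g(567,250)),((-.058,-.064),.0185,g(498,212)),((.052,0),.067,g(674,163)),((-.052,0),.067,g(551,115))]
al=[];bl=[]
for n,s in(("top",top),("side",side)):
    W=[onz(n,p,z) for _,z,p in s];a,t,r=fit([q[0] for q in s],W);print(n,"yaw",np.degrees(a).round(2),t.round(4),(r*1000).round(1))
    al+=[q[0] for q in s];bl+=W
a,t,r=fit(al,bl);print("both",np.degrees(a),t,(r*1000).round(1))
R=np.array([[np.cos(a),-np.sin(a)],[np.sin(a),np.cos(a)]])
for nm,p,s in(("B",f(143,157),g(653,96)),("C",f(110,225),g(586,66))):
    x,e=two(p,s);print(nm,x.round(4),np.round(e,4),R.T@(x[:2]-t),[R.T@(onz(n,q,.044)[:2]-t) for n,q in(("top",p),("side",s))])
for nm,p,s in(("A mid",f(157,83),g(737,123)),):
    for n,q in(("top",p),("side",s)): x=onz(n,q,.028);print(nm,n,x,R.T@(x[:2]-t))
# bystanders / lens
x,e=two((216,185),(316,106));print("lens",x,e)
for nm,p,s,z in(("spool",(286,258),(241,190),.052),("cleaner",(305,147),(376,209),.05),("flux",(351,119),(417,241),.1)):
    print(nm,onz("top",p,z).round(3),onz("side",s,z).round(3),two(p,s)[0].round(3))
T=cv2.imread("pics/top0.png");S=cv2.imread("pics/side0.png")
cv2.imwrite("pics/cam.png",np.hstack([cv2.resize(T[160:240,150:250],(480,384),interpolation=2),cv2.resize(S[30:180,260:385],(320,384),interpolation=2)]))
E
```

```text
top yaw -28.06 [ 0.521  -0.1255] [2.3 2.  3.1 1.8 2.8 1.  1.7 3.8 0.9]
side yaw -27.9 [ 0.5251 -0.1237] [1.4 1.6 1.7 1.2 1.  1.9 5.1 4. ]
both -27.87101953481991 [ 0.52286231 -0.12462396] [4.5 4.4 2.  2.2 0.5 2.3 1.7 5.4 1.9 2.5 0.8 3.5 3.5 1.6 3.  5.8 4.9]
B [ 0.5506 -0.0704  0.0416] [0.002 0.002] [-0.00083311  0.06085079] [array([-0.00273258,  0.05973482]), array([0.00151584, 0.06076529])]
C [ 0.4977 -0.0421  0.0419] [0.0024 0.0024] [-0.0608134   0.06114065] [array([-0.06283611,  0.05967174]), array([-0.05807546,  0.0615173 ])]
A mid top [ 0.60991319 -0.08590231  0.028     ] [0.05885146 0.07492481]
A mid side [ 0.6159653  -0.08591684  0.028     ] [0.06420833 0.07774122]
lens [0.60152871 0.33511269 0.18961894] [np.float64(0.0005044606977333379), np.float64(0.0005044606977334943)]
spool [0.412 0.171 0.052] [0.416 0.176 0.052] [0.414 0.171 0.056]
cleaner [0.733 0.112 0.05 ] [0.739 0.11  0.05 ] [0.737 0.112 0.047]
flux [ 0.798 -0.023  0.1  ] [ 0.798 -0.03   0.1  ] [ 0.801 -0.023  0.092]
```

View pics/cam.png

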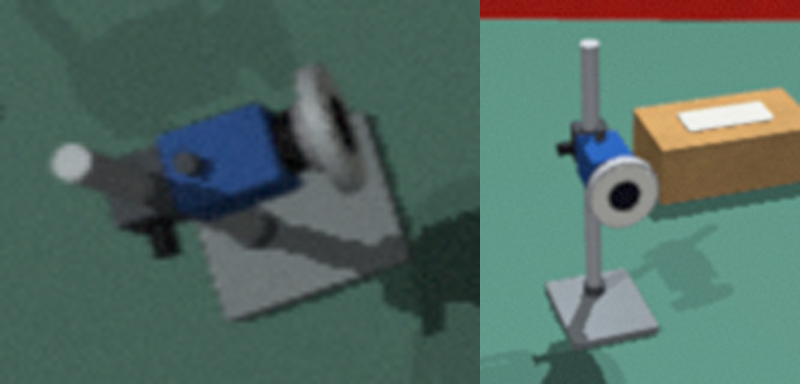

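```bash
python3 - <<'E'
from h import *
t=lambda u,v:(150+u/4.8,160+v*80/384)
s=lambda u,v:(260+(u-480)*125/320,30+v*150/384)
L,e=two(t(328,128),s(623,195));print("lens",L,e)
P,e=two(t(71,162),s(590,44));print("post",P,e,"onz",onz("top",t(71,162),.302),onz("side",s(590,44),.302))
d=L-P;print("d",d,np.hypot(*d[:2]),"look yaw",np.degrees(np.arctan2(d[1],d[0])))
for q in ([(228,320),(408,258),(370,112)],):
    X=[onz("top",t(*k),.012) for k in q];print(X,[np.linalg.norm(X[i+1]-X[i]) for i in(0,1)]);v=X[1]-X[0];print("look",np.degrees(np.arctan2(v[1],v[0])));v=X[1]-X[2];print(np.degrees(np.arctan2(v[1],v[0])))
q=[(548,287),(577,346),(659,326),(628,271)]
X=[onz("side",s(*k),.012) for k in q];print(np.round(X,3))
for i in range(4):
    v=X[(i+1)%4]-X[i];print(np.linalg.norm(v).round(3),np.degrees(np.arctan2(v[1],v[0])).round(1))
E
```

```text
lens [0.59884104 0.32855775 0.19246037] [np.float64(0.0017533779919617727), np.float64(0.0017533779919607052)]
post [0.5676731  0.42281988 0.30021181] [np.float64(0.0020740894231759937), np.float64(0.0020740894231764512)] onz [0.5653118  0.42174794 0.302     ] [0.56974764 0.41966892 0.302     ]
d [ 0.03116793 -0.09426212 -0.10775145] 0.09928135743486471 look yaw -71.70344424979929
[array([0.50832327, 0.43742254, 0.012     ]), array([0.54428264, 0.32575323, 0.012     ]), array([0.63684897, 0.3507227 , 0.012     ])] [np.float64(0.11731628694506045), np.float64(0.09587491683456857)]
look -72.15058035665882
-164.9039487447951
[[0.516 0.43  0.012]
 [0.552 0.321 0.012]
 [0.642 0.355 0.012]
 [0.61  0.462 0.012]]
0.115 -71.9
0.097 20.9
0.111 107.0
0.099 -161.2
```

The two views agree to about 4 mm, and the tray and coil sizes match what was given.

- **Tray:** (0.523, -0.125), yaw -27.9°.
- **Coil_a:** tray x ≈ 61 mm. Coil_b and coil_c are at x ≈ -1 and -61 mm.
- **Lens:** (0.600, 0.329, 0.191), looking along -72°.

First move: go above the coil and turn the jaw axis onto tray x.

```bash
python3 -m jog '[[0.8,0.9,-0.05,0,0,0.0117,60],[0.8,0.9,-0.05,0,0,0.0117,60],[0.8,0.9,-0.05,0,0,0.0117,60],[0.8,0.9,-0.05,0,0,0.0117,60],[0.8,0.9,-0.05,0,0,0.0117,60],[0.8,0.9,-0.05,0,0,0.0117,60],[0.8,0.9,-0.05,0,0,0.0117,60],[0.8,0.9,-0.05,0,0,0.0117,60],[0.8,0.9,-0.05,0,0,0.0117,60],[0.8,0.9,-0.05,0,0,0.0117,60],[0.8,0.9,-0.05,0,0,0.0117,60],[0.8,0.9,-0.05,0,0,0.0117,60],[0.8,0.9,-0.05,0,0,0.0117,60],[0.8,0.9,-0.05,0,0,0.0117,60],[0.8,0.9,-0.05,0,0,0.0117,60],[0.8,0.9,-0.05,0,0,0.0117,60],[0.8,0.9,-0.05,0,0,0.0117,60],[0.8,0.9,-0.05,0,0,0.0117,60],[0.8,0.9,-0.05,0,0,0.0117,60],[0.8,0.9,-0.05,0,0,0.0117,60]]' 20
# tilt -45 deg about tray x in 10 rows
python3 -m jog '[[0,0,0,-0.0221,0.0117,0,60],[0,0,0,-0.0221,0.0117,0,60],[0,0,0,-0.0221,0.0117,0,60],[0,0,0,-0.0221,0.0117,0,60],[0,0,0,-0.0221,0.0117,0,60],[0,0,0,-0.0221,0.0117,0,60],[0,0,0,-0.0221,0.0117,0,60],[0,0,0,-0.0221,0.0117,0,60],[0,0,0,-0.0221,0.0117,0,60],[0,0,0,-0.0221,0.0117,0,60],[0,0,0,0,0,0,60],[0,0,0,0,0,0,60],[0,0,0,0,0,0,60]]'
cat > st.py <<'E'
import sys
from h import *
from scipy.spatial.transform import Rotation as Ro
o=bot.get_obs();q=np.array(o["tool_rot"]);Rm=Ro.from_quat(q[[1,2,3,0]]).as_matrix()
p=np.array(o["eef_pos"]);g=p+.078*Rm[:,2]
a=np.radians(-27.9);B=np.array([[np.cos(a),-np.sin(a),0],[np.sin(a),np.cos(a),0],[0,0,1]]);o3=np.array([.5229,-.1246,0])
print("t",round(o["time"],2),"tcp",p.round(4),"q",np.round(o["q"],2),"F",np.round(o["force"],1),"open",round(o["opening"],4))
print("grasp tray-frame mm",((B.T@(g-o3))*1000).round(1),"tcp tray mm",((B.T@(p-o3))*1000).round(1),"tool y,z in tray",(B.T@Rm[:,1]).round(3),(B.T@Rm[:,2]).round(3))
if len(sys.argv)>3:
    d=B@(np.array([float(v) for v in sys.argv[1:4]])/1000+B.T@o3)-g
    print("grasp to target, units:",(d/.03).round(3))
E
python3 st.py 61.5 101.6 28.1
```

```text
time: 1.77
eef_pos: [0.6708, 0.0255, 0.2721]
tool_rot: [-0.0, 0.855, 0.518, -0.0]
force: [0.6, -0.8, 0.2]
opening: 0.0599
time: 2.85
eef_pos: [0.6701, 0.0237, 0.2726]
tool_rot: [0.196, 0.791, 0.478, -0.327]
force: [-0.3, -1.3, 0.5]
opening: 0.0595
t 2.85 tcp [0.6701 0.0237 0.2726] q [ 0.13  0.8   0.95 -0.64  1.85  0.58] F [-0.3 -1.3  0.5] open 0.0595
grasp tray-frame mm [ 60.7 144.9 217.3] tcp tray mm [ 60.7 200.  272.6] tool y,z in tray [ 1.     0.003 -0.003] [-0.    -0.705 -0.709]
grasp to target, units: [-0.651 -1.29  -6.308]
```

```bash
python3 -m jog '[[0,0,-0.7,0,0,0,55],[0,0,-0.7,0,0,0,55],[0,0,-0.7,0,0,0,55],[0,0,-0.7,0,0,0,55],[0,0,-0.7,0,0,0,55],[0,0,-0.7,0,0,0,55],[0,0,-0.65,0,0,0,55],[0,0,0,0,0,0,55],[0,0,0,0,0,0,55]]'
python3 st.py 61.5 101.6 28.1
python3 - <<'E'
from h import *
T=grab_frame("top")[:,:,::-1];S=grab_frame("side")[:,:,::-1]
cv2.imwrite("pics/p5.png",np.hstack([cv2.resize(T[130:250,310:430],(400,400),interpolation=2),cv2.resize(S[190:340,230:380],(400,400),interpolation=2)]))
E
```

```text
time: 3.6
eef_pos: [0.67, 0.0236, 0.1269]
tool_rot: [0.196, 0.791, 0.478, -0.329]
force: [-0.1, 0.6, 0.9]
opening: 0.055
t 3.6 tcp [0.67   0.0236 0.1269] q [ 0.13  0.95  1.03 -0.62  1.66  0.72] F [-0.1  0.6  0.9] open 0.055
grasp tray-frame mm [ 60.5 144.7  71.8] tcp tray mm [ 60.6 199.8 126.9] tool y,z in tray [ 1.     0.002 -0.004] [-0.001 -0.707 -0.707]
grasp to target, units: [-0.643 -1.283 -1.457]
```

View pics/p5.png

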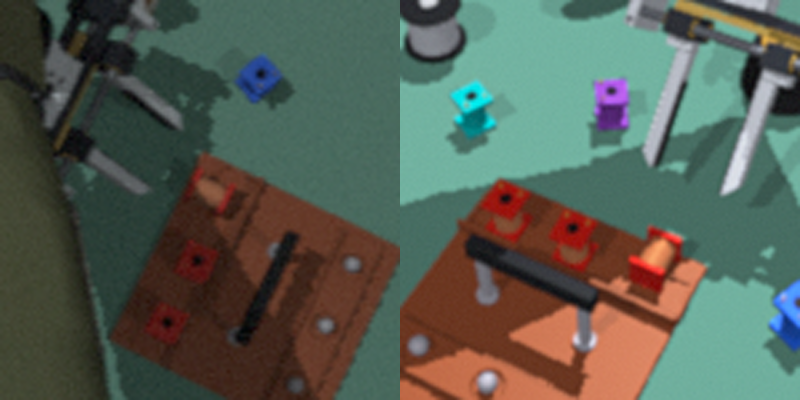

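The open fingers (crop tips (652,165) and (735,190)) line up with the fallen coil's head flange at (665,240). Advance and grip.

```bash
python3 -m jog '[[-0.16,-0.32,-0.36,0,0,0,55],[-0.16,-0.32,-0.36,0,0,0,55],[-0.16,-0.32,-0.36,0,0,0,55],[-0.16,-0.32,-0.36,0,0,0,55],[0,0,0,0,0,0,55],[0,0,0,0,0,0,40]]' 15
python3 -m jog '[[0,0,0,0,0,0,20],[0,0,0,0,0,0,20],[0,0,0,0,0,0,20],[0,0,0,0,0,0,20],[0,0,0,0,0,0,20],[0,0,0,0,0,0,20],[0,0,0,0,0,0,20],[0,0,0,0,0,0,20]]'
python3 st.py 61.5 101.6 28.1
```

```text
time: 4.2
eef_pos: [0.6512, -0.0146, 0.0852]
tool_rot: [0.197, 0.791, 0.478, -0.328]
force: [-0.3, 0.9, 0.8]
opening: 0.051
time: 4.87
eef_pos: [0.6511, -0.0142, 0.0846]
tool_rot: [0.197, 0.791, 0.478, -0.328]
force: [1.0, 4.1, 4.9]
opening: 0.0275
t 4.87 tcp [ 0.6511 -0.0142  0.0846] q [ 0.08  0.96  1.14 -0.64  1.55  0.75] F [1.  4.1 4.9] open 0.0275
grasp tray-frame mm [ 61.8 102.4  29.4] tcp tray mm [ 61.7 157.5  84.6] tool y,z in tray [ 1.     0.003 -0.002] [ 0.001 -0.707 -0.707]
grasp to target, units: [-0.02  -0.019 -0.044]
```

```bash
python3 -m jog '[[0,0,0.25,0,0,0,20],[0,0,0.25,0,0,0,20],[0,0,0.5,0,0,0,20],[0,0,0.5,0,0,0,20],[0,0,0.5,0,0,0,20],[0,0,0,0,0,0,20]]' 15
python3 -m jog '[[-0.126,-0.239,0,0.0221,-0.0117,0,20],[-0.126,-0.239,0,0.0221,-0.0117,0,20],[-0.126,-0.239,0,0.0221,-0.0117,0,20],[-0.126,-0.239,0,0.0221,-0.0117,0,20],[-0.126,-0.239,0,0.0221,-0.0117,0,20],[-0.126,-0.239,0,0.0221,-0.0117,0,20],[-0.126,-0.239,0,0.0221,-0.0117,0,20],[-0.126,-0.239,0,0.0221,-0.0117,0,20],[-0.126,-0.239,0,0.0221,-0.0117,0,20],[-0.126,-0.239,0,0.0221,-0.0117,0,20],[-0.126,-0.239,0,0.0221,-0.0117,0,20],[-0.126,-0.239,0,0.0221,-0.0117,0,20],[-0.126,-0.239,0,0.0221,-0.0117,0,20],[-0.126,-0.239,0,0.0221,-0.0117,0,20],[-0.126,-0.239,0,0.0221,-0.0117,0,20],[-0.126,-0.239,0,0.0221,-0.0117,0,20],[-0.126,-0.239,0,0.0221,-0.0117,0,20],[-0.126,-0.239,0,0.0221,-0.0117,0,20],[-0.126,-0.239,0,0.0221,-0.0117,0,20],[-0.126,-0.239,0,0.0221,-0.0117,0,20]]'
python3 -m jog '[[0,0,0,0,0,0,20],[0,0,0,0,0,0,20],[0,0,0,0,0,0,20]]'
python3 st.py 61.5 50.6 48.4
python3 - <<'E'
from h import *
T=grab_frame("top")[:,:,::-1];S=grab_frame("side")[:,:,::-1]
cv2.imwrite("pics/p6.png",np.hstack([cv2.resize(T[130:250,310:430],(400,400),interpolation=2),cv2.resize(S[190:340,230:380],(400,400),interpolation=2)]))
E
```

```text
time: 5.37
eef_pos: [0.6519, -0.0145, 0.1486]
tool_rot: [0.198, 0.791, 0.478, -0.326]
force: [0.4, 0.0, -0.1]
opening: 0.0276
time: 7.03
eef_pos: [0.575, -0.1585, 0.1444]
tool_rot: [-0.197, 0.79, 0.478, 0.33]
force: [-0.0, 0.6, -0.6]
opening: 0.0277
time: 7.28
eef_pos: [0.5755, -0.1576, 0.1441]
tool_rot: [-0.196, 0.791, 0.479, 0.327]
force: [0.2, 0.8, -0.3]
opening: 0.0275
t 7.28 tcp [ 0.5755 -0.1576  0.1441] q [-0.54  0.62  1.59  0.87  1.17 -0.51] F [ 0.2  0.8 -0.3] open 0.0275
grasp tray-frame mm [61.9 50.5 88.9] tcp tray mm [ 61.9  -4.5 144.1] tool y,z in tray [1.    0.003 0.003] [-0.     0.705 -0.709]
grasp to target, units: [-0.009  0.01  -1.349]
```

View pics/p6.png

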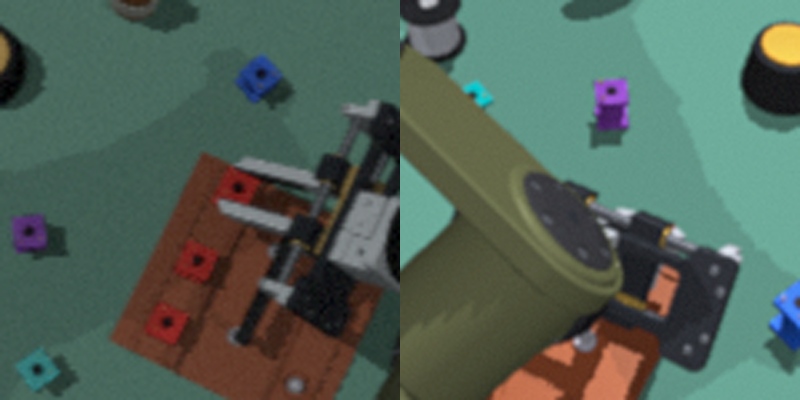

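Coil_a is now held upright: in the top crop its head flange faces up at (238,187), and coils b and c still stand at (198,260) and (167,325). I'll check its lane position and lower it.

```bash
python3 - <<'E'
from h import *
a=np.radians(-27.9);R=np.array([[np.cos(a),-np.sin(a)],[np.sin(a),np.cos(a)]])
for nm,p,z in(("A",(238,187),.0825),("B",(198,261),.042),("C",(167,325),.042)):
    print(nm,R.T@(onz("top",(310+p[0]*.3,130+p[1]*.3),z)[:2]-[.5229,-.1246]))
E
python3 -m jog '[[0,0,-0.2,0,0,0,20],[0,0,-0.2,0,0,0,20],[0,0,-0.2,0,0,0,20],[0,0,-0.2,0,0,0,20],[0,0,-0.2,0,0,0,20],[0,0,-0.1,0,0,0,20],[0,0,-0.1,0,0,0,20],[0,0,0,0,0,0,20],[0,0,0,0,0,0,20]]'
python3 -m jog '[[0,0,-0.04,0,0,0,20],[0,0,0,0,0,0,20]]' ;python3 st.py 61.5 50.6 48.4
```

```text
A [0.06305125 0.05806639]
B [-0.00273223  0.05925784]
C [-0.06451037  0.05911888]
time: 8.13
eef_pos: [0.5753, -0.158, 0.1079]
tool_rot: [-0.197, 0.791, 0.478, 0.328]
force: [0.8, -0.1, -0.9]
opening: 0.028
time: 8.3
eef_pos: [0.5753, -0.158, 0.1069]
tool_rot: [-0.197, 0.79, 0.478, 0.328]
force: [-0.8, -0.1, -0.5]
opening: 0.0278
t 8.3 tcp [ 0.5753 -0.158   0.1069] q [-0.54  0.68  1.6   0.9   1.12 -0.57] F [-0.8 -0.1 -0.5] open 0.0278
grasp tray-frame mm [61.9 50.2 51.7] tcp tray mm [ 61.9  -5.  106.9] tool y,z in tray [1.    0.003 0.003] [ 0.     0.707 -0.707]
grasp to target, units: [-0.006  0.018 -0.111]
```

```bash
for i in 1 2 3 4; do python3 -m jog '[[0,0,-0.03,0,0,0,20],[0,0,0,0,0,0,20]]'|grep -E "eef|force"; done
```

```text
eef_pos: [0.5752, -0.1579, 0.1058]
force: [-0.4, 0.7, -0.5]
eef_pos: [0.5752, -0.1579, 0.1048]
force: [-0.7, -0.2, 0.3]
eef_pos: [0.5753, -0.1579, 0.1044]
force: [-1.8, 0.4, 4.4]
eef_pos: [0.5753, -0.1579, 0.1043]
force: [-6.6, -1.0, 11.6]
```

```bash
python3 -m jog '[[0,0,0.04,0,0,0,20],[0,0,0,0,0,0,20],[0,0,0,0,0,0,30],[0,0,0,0,0,0,34],[0,0,0,0,0,0,38],[0,0,0,0,0,0,42],[0,0,0,0,0,0,46],[0,0,0,0,0,0,46],[0,0,0,0,0,0,46],[0,0,0,0,0,0,46],[0,0,0,0,0,0,46],[0,0,0,0,0,0,46]]'
python3 -m jog '[[-0.05,-0.094,0.107,0,0,0,46],[-0.1,-0.188,0.214,0,0,0,46],[-0.15,-0.28,0.32,0,0,0,46],[-0.15,-0.28,0.32,0,0,0,46],[-0.1,-0.2,0.5,0,0,0,46],[0,0,0.8,0,0,0,46],[0,0,0.8,0,0,0,46],[0,0,0.8,0,0,0,46],[0,0,0.8,0,0,0,46],[0,0,0,0,0,0,46],[0,0,0,0,0,0,46]]'
python3 st.py
```

```text
time: 9.97
eef_pos: [0.5752, -0.1579, 0.1044]
tool_rot: [-0.197, 0.79, 0.478, 0.328]
force: [0.5, 0.3, 0.6]
opening: 0.0458
time: 10.88
eef_pos: [0.5585, -0.1901, 0.2462]
tool_rot: [-0.195, 0.79, 0.478, 0.329]
force: [0.2, 0.0, 0.1]
opening: 0.0459
t 10.88 tcp [ 0.5585 -0.1901  0.2462] q [-0.6   0.48  1.54  0.81  1.33 -0.4 ] F [0.2 0.  0.1] open 0.0459
grasp tray-frame mm [ 62.3  13.9 191. ] tcp tray mm [ 62.1 -41.2 246.2] tool y,z in tray [1.    0.002 0.006] [ 0.003  0.707 -0.707]
```

```bash
python3 -m jog '[[-0.119,0.218,0,-0.0221,0.0117,0,46],[-0.119,0.218,0,-0.0221,0.0117,0,46],[-0.119,0.218,0,-0.0221,0.0117,0,46],[-0.119,0.218,0,-0.0221,0.0117,0,46],[-0.119,0.218,0,-0.0221,0.0117,0,46],[-0.119,0.218,0,-0.0221,0.0117,0,46],[-0.119,0.218,0,-0.0221,0.0117,0,46],[-0.119,0.218,0,-0.0221,0.0117,0,46],[-0.119,0.218,0,-0.0221,0.0117,0,46],[-0.119,0.218,0,-0.0221,0.0117,0,46]]'
python3 -m jog '[[0,0,0,0,0,0.0333,46],[0,0,0,0,0,0.0333,46],[0,0,0,0,0,0.0333,46],[0,0,0,0,0,0.0333,46],[0,0,0,0,0,0.0333,46],[0,0,0,0,0,0.0333,46],[0,0,0,0,0,0.0333,46],[0,0,0,0,0,0.0333,46],[0,0,0,0,0,0.0333,46],[0,0,0,0,0,0.0333,46],[0,0,0,0,0,0.0333,46],[0,0,0,0,0,0.0333,46],[0,0,0,0,0,0.0333,46],[0,0,0,0,0,0.0333,46],[0,0,0,0,0,0.0333,46],[0,0,0,0,0,0,46],[0,0,0,0,0,0,46]]'
python3 st.py 0 0 67
python3 - <<'E'
from h import *
T=grab_frame("top")[:,:,::-1];S=grab_frame("side")[:,:,::-1]
cv2.imwrite("pics/t7.png",T);cv2.imwrite("pics/s7.png",S)
cv2.imwrite("pics/p7.png",np.hstack([cv2.resize(T[150:270,330:450],(400,400),interpolation=2),cv2.resize(S[240:390,200:350],(400,400),interpolation=2)]))
E
```

```text
time: 11.72
eef_pos: [0.5224, -0.124, 0.2438]
tool_rot: [0.001, 0.856, 0.517, -0.002]
force: [0.7, -0.7, 0.2]
opening: 0.0462
time: 13.13
eef_pos: [0.5227, -0.1241, 0.2436]
tool_rot: [-0.001, 0.242, 0.97, -0.0]
force: [0.5, -0.3, 0.4]
opening: 0.0458
t 13.13 tcp [ 0.5227 -0.1241  0.2436] q [-0.3   0.33  1.63 -0.    1.19 -1.38] F [ 0.5 -0.3  0.4] open 0.0458
grasp tray-frame mm [ -0.5   0.3 165.6] tcp tray mm [ -0.4   0.3 243.6] tool y,z in tray [ 0.001  1.    -0.   ] [-0.001 -0.    -1.   ]
grasp to target, units: [ 0.011 -0.017 -3.288]
```

View pics/p7.png

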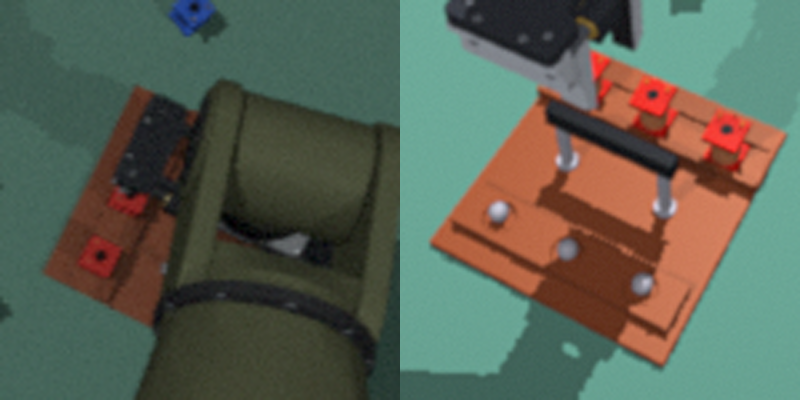

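Coil_a stands free in the lane (side crop (725,135)), coils b and c are upright, and all three balls sit in their nests at (498,212), (567,250) and (642,284). The tray corners haven't moved. Next I'll lower over the handle and close slowly.

```bash
python3 -m jog '[[0,0,-0.4,0,0,0,46],[0,0,-0.4,0,0,0,46],[0,0,-0.4,0,0,0,46],[0,0,-0.4,0,0,0,46],[0,0,-0.4,0,0,0,46],[0,0,-0.4,0,0,0,46],[0,0,-0.3,0,0,0,46],[0,0,-0.3,0,0,0,46],[0,0,-0.2,0,0,0,46],[0,0,-0.09,0,0,0,46],[0,0,0,0,0,0,46],[0,0,0,0,0,0,46]]'
python3 -m jog '[[0,0,0,0,0,0,40],[0,0,0,0,0,0,36],[0,0,0,0,0,0,32],[0,0,0,0,0,0,28],[0,0,0,0,0,0,25],[0,0,0,0,0,0,23],[0,0,0,0,0,0,21],[0,0,0,0,0,0,19],[0,0,0,0,0,0,18],[0,0,0,0,0,0,17],[0,0,0,0,0,0,16],[0,0,0,0,0,0,15],[0,0,0,0,0,0,14],[0,0,0,0,0,0,13],[0,0,0,0,0,0,12],[0,0,0,0,0,0,11],[0,0,0,0,0,0,8],[0,0,0,0,0,0,5],[0,0,0,0,0,0,5],[0,0,0,0,0,0,5]]' 15
python3 -m jog '[[0,0,0,0,0,0,2],[0,0,0,0,0,0,2],[0,0,0,0,0,0,2]]' 30
python3 -m jog '[[0,0,0,0,0,0,2],[0,0,0,0,0,0,2],[0,0,0,0,0,0,2]]' 45
python3 st.py 0 0 67
```

```text
time: 14.23
eef_pos: [0.5232, -0.1238, 0.1458]
tool_rot: [0.0, 0.24, 0.971, -0.0]
force: [0.3, -0.9, -0.1]
opening: 0.0462
time: 15.9
eef_pos: [0.523, -0.1239, 0.1455]
tool_rot: [-0.0, 0.24, 0.971, -0.0]
force: [-1.4, -2.6, 0.7]
opening: 0.0119
time: 16.15
eef_pos: [0.523, -0.1238, 0.1455]
tool_rot: [0.0, 0.24, 0.971, -0.0]
force: [-1.3, -3.2, 0.5]
opening: 0.0118
time: 16.4
eef_pos: [0.523, -0.1238, 0.1455]
tool_rot: [0.0, 0.24, 0.971, -0.0]
force: [-1.2, -3.0, -0.2]
opening: 0.0117
t 16.4 tcp [ 0.523  -0.1238  0.1455] q [-0.3   0.46  1.7  -0.    0.98 -1.39] F [-1.2 -3.  -0.2] open 0.0117
grasp tray-frame mm [-0.3  0.8 67.5] tcp tray mm [ -0.3   0.8 145.5] tool y,z in tray [-0.002  1.    -0.   ] [ 0. -0. -1.]
grasp to target, units: [-0.004 -0.027 -0.016]
```

```bash
python3 -m jog '[[0,0,0.03,0,0,0,2],[0,0,0.06,0,0,0,2],[0,0,0.1,0,0,0,2],[0,0,0.14,0,0,0,2],[0,0,0.18,0,0,0,2],[0,0,0.2,0,0,0,2],[0,0,0.2,0,0,0,2],[0,0,0.2,0,0,0,2],[0,0,0.2,0,0,0,2],[0,0,0.2,0,0,0,2],[0,0,0.2,0,0,0,2],[0,0,0.16,0,0,0,2],[0,0,0.12,0,0,0,2],[0,0,0.08,0,0,0,2],[0,0,0.04,0,0,0,2],[0,0,0,0,0,0,2],[0,0,0,0,0,0,2],[0,0,0,0,0,0,2]]' 45
python3 st.py
python3 - <<'E'
from h import *
T=grab_frame("top")[:,:,::-1];S=grab_frame("side")[:,:,::-1]
cv2.imwrite("pics/p8.png",np.hstack([cv2.resize(T[140:280,320:460],(400,400),interpolation=2),cv2.resize(S[200:370,190:360],(400,400),interpolation=2)]))
E
```

```text
time: 17.9
eef_pos: [0.523, -0.1238, 0.2085]
tool_rot: [-0.0, 0.24, 0.971, 0.0]
force: [-0.1, 0.6, -7.2]
opening: 0.0114
t 17.9 tcp [ 0.523  -0.1238  0.2085] q [-0.3   0.37  1.66 -0.    1.11 -1.39] F [-0.1  0.6 -7.2] open 0.0114
grasp tray-frame mm [ -0.4   0.8 130.5] tcp tray mm [ -0.3   0.8 208.5] tool y,z in tray [-0.002  1.    -0.   ] [-0. -0. -1.]
```

View pics/p8.png

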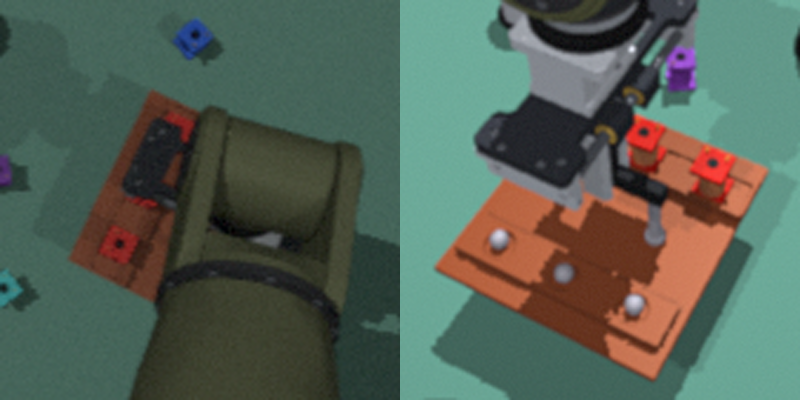

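The tray hangs level at about 63 mm, with a wrist load of 7.2 N as expected. Coils a and b are upright at (712,165) and (645,135) in the side crop, coil c at (120,243) in the top crop, and the balls are nested. Now raise to lens height, then carry smoothly while turning +46°.

```bash
python3 -m jog '[[0,0,0.05,0,0,0,2],[0,0,0.1,0,0,0,2],[0,0,0.15,0,0,0,2],[0,0,0.2,0,0,0,2],[0,0,0.25,0,0,0,2],[0,0,0.25,0,0,0,2],[0,0,0.25,0,0,0,2],[0,0,0.25,0,0,0,2],[0,0,0.25,0,0,0,2],[0,0,0.25,0,0,0,2],[0,0,0.25,0,0,0,2],[0,0,0.25,0,0,0,2],[0,0,0.25,0,0,0,2],[0,0,0.25,0,0,0,2],[0,0,0.2,0,0,0,2],[0,0,0.13,0,0,0,2],[0,0,0.09,0,0,0,2],[0,0,0.05,0,0,0,2],[0,0,0,0,0,0,2],[0,0,0,0,0,0,2]]' 45
python3 -m jog '[[0.016,0.038,0,0,0,0.001,2],[0.032,0.076,0,0,0,0.0019,2],[0.048,0.114,0,0,0,0.0029,2],[0.064,0.152,0,0,0,0.0039,2],[0.08,0.19,0,0,0,0.0048,2],[0.096,0.228,0,0,0,0.0058,2],[0.112,0.266,0,0,0,0.0067,2],[0.128,0.304,0,0,0,0.0077,2],[0.128,0.304,0,0,0,0.0077,2],[0.128,0.304,0,0,0,0.0077,2],[0.128,0.304,0,0,0,0.0077,2],[0.128,0.304,0,0,0,0.0077,2],[0.128,0.304,0,0,0,0.0077,2],[0.128,0.304,0,0,0,0.0077,2],[0.128,0.304,0,0,0,0.0077,2],[0.128,0.304,0,0,0,0.0077,2],[0.128,0.304,0,0,0,0.0077,2],[0.128,0.304,0,0,0,0.0077,2],[0.128,0.304,0,0,0,0.0077,2],[0.128,0.304,0,0,0,0.0077,2]]'
python3 -m jog '[[0.128,0.304,0,0,0,0.0077,2],[0.128,0.304,0,0,0,0.0077,2],[0.128,0.304,0,0,0,0.0077,2],[0.128,0.304,0,0,0,0.0077,2],[0.128,0.304,0,0,0,0.0077,2],[0.128,0.304,0,0,0,0.0077,2],[0.128,0.304,0,0,0,0.0077,2],[0.128,0.304,0,0,0,0.0077,2],[0.128,0.304,0,0,0,0.0077,2],[0.128,0.304,0,0,0,0.0077,2],[0.128,0.304,0,0,0,0.0077,2],[0.128,0.304,0,0,0,0.0077,2],[0.128,0.304,0,0,0,0.0077,2],[0.112,0.266,0,0,0,0.0067,2],[0.096,0.228,0,0,0,0.0058,2],[0.08,0.19,0,0,0,0.0048,2],[0.064,0.152,0,0,0,0.0039,2],[0.048,0.114,0,0,0,0.0029,2],[0.032,0.076,0,0,0,0.0019,2],[0.016,0.038,0,0,0,0.001,2]]'
python3 -m jog '[[0,0,0,0,0,0,2],[0,0,0,0,0,0,2],[0,0,0,0,0,0,2]]'
python3 - <<'E'
from h import *
from scipy.spatial.transform import Rotation as Ro
o=bot.get_obs();q=np.array(o["tool_rot"]);Rm=Ro.from_quat(q[[1,2,3,0]]).as_matrix();print(np.round(o["eef_pos"],4),"tray yaw",np.degrees(np.arctan2(Rm[1,1],Rm[0,1]))-90,Rm[:,2].round(3))
T=grab_frame("top")[:,:,::-1];S=grab_frame("side")[:,:,::-1]
cv2.imwrite("pics/t9.png",T);cv2.imwrite("pics/s9.png",S)
cv2.imwrite("pics/p9.png",np.hstack([cv2.resize(T[120:270,180:330],(400,400),interpolation=2),cv2.resize(S[50:230,250:430],(400,400),interpolation=2)]))
E
```

```text
time: 19.67
eef_pos: [0.523, -0.1238, 0.3126]
tool_rot: [-0.0, 0.24, 0.971, 0.0]
force: [0.1, -0.4, -6.7]
opening: 0.0116
time: 21.33
eef_pos: [0.5868, 0.0276, 0.3128]
tool_rot: [-0.0, 0.041, 0.999, -0.0]
force: [0.0, -0.4, -5.6]
opening: 0.0115
time: 23.0
eef_pos: [0.6498, 0.1774, 0.3128]
tool_rot: [-0.0, -0.157, 0.988, -0.0]
force: [0.4, -1.0, -6.0]
opening: 0.0116
time: 23.25
eef_pos: [0.6497, 0.1769, 0.3129]
tool_rot: [0.0, -0.156, 0.988, -0.0]
force: [-0.5, 0.7, -6.4]
opening: 0.0116
[0.6497 0.1769 0.3129] tray yaw 17.978643528996756 [ 0. -0. -1.]
```

View pics/p9.png

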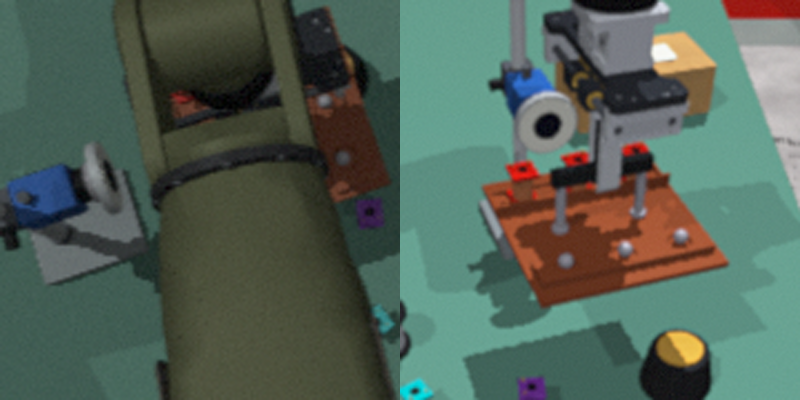

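In the side crop the three coils stand at (521,171), (575,159) and (635,149), facing the lens at (547,124), and the balls are at (567,261), (626,249) and (681,237). I'll check these numerically.

```bash
python3 - <<'E'
from h import *
g=lambda u,v:(250+(u-400)*.45,50+v*.45)
zu=.3129-.1455
C=[onz("side",g(*p),zu+.042) for p in((521,171),(575,159),(635,149))]
Bs=[onz("side",g(*p),zu+.0185) for p in((567,261),(626,249),(681,237))]
L=np.array([.600,.329,.191]);a=np.radians(108);X=np.array([np.cos(a),np.sin(a)]);Y=np.array([-X[1],X[0]])
for c in C: d=(c-L)[:2];print("coil in lens xy",np.round([d@X,d@Y],4))
v=C[2]-C[0];print("row yaw",np.degrees(np.arctan2(v[1],v[0])),np.linalg.norm(v))
b=np.radians(18);R=np.array([[np.cos(b),-np.sin(b)],[np.sin(b),np.cos(b)]])
for k in Bs: print("ball tray",R.T@(k[:2]-[.6497,.1769]))
print("lens side px",g(547,124),"on its height",onz("side",g(547,124),.191),"row z-lens",zu+.024-.191)
o=bot.get_obs();print(np.abs(o["joint_vel"]).max(),o["time"])
E
```

```text
coil in lens xy [-0.1029  0.0619]
coil in lens xy [-0.0993  0.0026]
coil in lens xy [-0.101  -0.0636]
row yaw 18.865294808730663 0.12549316417107512
ball tray [-0.05640326 -0.06451735]
ball tray [ 0.00288388 -0.06536814]
ball tray [ 0.06060573 -0.06502958]
lens side px (316.15, 105.80000000000001) on its height [0.60137341 0.33351499 0.191     ] row z-lens 0.00040000000000001146
0.00102918954967726 23.35
```

All values are well inside tolerance and the arm is still, so I'm handing in.

```bash
python3 -c "
from workcell import ticket
print(ticket.close_job())"
```

```text
the job is handed in; nothing more can be done
None
```

I stood the fallen coil upright in its place in the lane and let go of it. Then I lifted the tray by its handle and carried it level to the inspection camera. The job was handed in at about 23.4 s with the tray held there; no verdict is reported.

Last checks, all within the limits:
- **Row position:** the row middle measured about 100 mm in front of the lens, 3 mm off centre and within 1 mm of lens height.
- **Squareness and level:** the row was square to the lens within about 1°. The gripper was vertical, and the tray looked level in the last picture.
- **Coils and balls:** all three coils were standing, and each ball was within about 3 mm of its nest middle.
- **Stillness and surroundings:** the arm was still. I saw no contact with the camera, spool, flux bottle or tip cleaner, but I did not measure their positions again.

The two camera views disagreed by about 4 mm on world x, so I averaged them. The final row and ball positions come from the side view only, because the arm hid most of the tray from above.

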